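# Set up the tea stand and clip in the tins

### The job

Slide the brass plate by its handle along the wooden stand, without carrying it through the air, until its hole is over the steel pin and let it drop flat over it; then stand the sugar pot upright on the plate. Press every tea tin that is there upright into a pocket of the clip rail, one to a pocket and any pocket will do, until it snaps fully home. Leave the tea glasses and the teapot where they are.

Things in the scene. Friction and masses are not known exactly. Their poses are not given: they have to be found in the camera images.
- stand: Wooden pot stand, fixed, 278 mm long (its x) and 104 mm wide (its y). Origin at the table, in the middle of the step that divides it. From x = -150 to 0 mm it is a deck whose top is 20 mm above the table; from x = 0 to 128 mm a lower bed whose top is 12 mm above the table. z is up. Open at all sides, no side walls.
- pin_top (a point): Top centre of the fixed upright steel pin, 10 mm diameter with rounded rim, 7 mm tall, standing on the lower bed of the stand, 60 mm beyond the step; its top lies 1 mm below the level of the deck.
- plate_hole (a point): Centre, at the underside, of the round 14.5 mm hole right through the middle of the loose brass plate. Plate: 110 mm (its x) by 80 mm (its y), 7 mm thick, about 0.5 kg, lying flat on the deck of the stand to begin with. x points from the handle end to the free front end, z up. When the hole is over the pin, with the plate's x along the stand's x, the rear edge clears the step by 5 mm and the plate drops 8 mm flat onto the bed, its underside then 12 mm above the table.
- plate_handle (a point): Middle of the plate's bail handle: a round bar 12 mm thick running 54 mm along the plate's y on two posts, its axis 36 mm above the plate's underside and 38 mm behind the hole (towards the plate's -x). Axes as the plate.
- rail: Wooden clip rail, fixed, 74 mm deep (its x) and 290 mm long (its y), with four pockets in a row; origin at the table under its middle, z up. Pocket floor 8 mm, front and rear walls 20 mm, partitions between pockets 30 mm above the table. Each pocket is 58 mm across x.
- pot_knob (a point): Middle of the grip knob of the brass sugar pot: upright cylinder 17 mm diameter, from 44 to 69 mm above the pot's underside; this point is 58 mm above the underside. Pot: round, 58 mm greatest diameter at 12 to 30 mm height, foot 44 mm diameter, 0.3 kg, lid fixed. z up along the pot.
- clip0 (a point): Floor centre of a rail pocket, 8 mm above the table; pitch 70 mm, axes as the rail. At its two sides along the rail's y are rounded sprung jaws, 26 mm above the table, 45 mm apart. A tin pressed straight down spreads them (7 to 12 N, most at 11 mm above home); from 5 mm above home they snap over its foot flange and the push falls away. A tin not yet snapped in rests about 14 mm too high.
- clip1 (a point): Floor centre of a rail pocket, 8 mm above the table; pitch 70 mm, axes as the rail. At its two sides along the rail's y are rounded sprung jaws, 26 mm above the table, 45 mm apart. A tin pressed straight down spreads them (7 to 12 N, most at 11 mm above home); from 5 mm above home they snap over its foot flange and the push falls away. A tin not yet snapped in rests about 14 mm too high.
- clip2 (a point): Floor centre of a rail pocket, 8 mm above the table; pitch 70 mm, axes as the rail. At its two sides along the rail's y are rounded sprung jaws, 26 mm above the table, 45 mm apart. A tin pressed straight down spreads them (7 to 12 N, most at 11 mm above home); from 5 mm above home they snap over its foot flange and the push falls away. A tin not yet snapped in rests about 14 mm too high.
- clip3 (a point): Floor centre of a rail pocket, 8 mm above the table; pitch 70 mm, axes as the rail. At its two sides along the rail's y are rounded sprung jaws, 26 mm above the table, 45 mm apart. A tin pressed straight down spreads them (7 to 12 N, most at 11 mm above home); from 5 mm above home they snap over its foot flange and the push falls away. A tin not yet snapped in rests about 14 mm too high.
- tin0_mid (a point): Middle of an upright aluminium tea tin (may be absent): 52 mm tall, body 44 mm diameter, foot flange 50 mm diameter from 9 to 12 mm above its underside, tapered below to 40 mm; this point is on the axis 26 mm above the underside; z up along the tin. About 0.15 kg. Fully clipped in, its underside is on the pocket floor and this point is 34 mm above the table.
- tin1_mid (a point): Middle of an upright aluminium tea tin (may be absent): 52 mm tall, body 44 mm diameter, foot flange 50 mm diameter from 9 to 12 mm above its underside, tapered below to 40 mm; this point is on the axis 26 mm above the underside; z up along the tin. About 0.15 kg. Fully clipped in, its underside is on the pocket floor and this point is 34 mm above the table.
- tin2_mid (a point): Middle of an upright aluminium tea tin (may be absent): 52 mm tall, body 44 mm diameter, foot flange 50 mm diameter from 9 to 12 mm above its underside, tapered below to 40 mm; this point is on the axis 26 mm above the underside; z up along the tin. About 0.15 kg. Fully clipped in, its underside is on the pocket floor and this point is 34 mm above the table.
- tin3_mid (a point): Middle of an upright aluminium tea tin (may be absent): 52 mm tall, body 44 mm diameter, foot flange 50 mm diameter from 9 to 12 mm above its underside, tapered below to 40 mm; this point is on the axis 26 mm above the underside; z up along the tin. About 0.15 kg. Fully clipped in, its underside is on the pocket floor and this point is 34 mm above the table.
- glass_a: Tea glass, 54 mm diameter, 80 mm tall, bystander, to be left alone; origin at the centre of its underside.
- glass_b: Tea glass, 54 mm diameter, 80 mm tall, bystander, to be left alone; origin at the centre of its underside.
- teapot: Brass teapot, about 110 mm diameter, 120 mm tall, bystander, to be left alone; origin at the centre of its underside.
Things that resemble listed ones, but are neither listed nor needed, are in the scene too. What is shaped like the part that bears tin0_mid but pink is not meant.

How it is judged:
By the outcome, as a careful person would: the job done as asked, in the order asked, and still so for the second after the job is handed in, with the robot touching nothing.
Of tin0, tin1, tin2, tin3 only 3 to 4 are there at a start; the rules pass over those that are not, and their reading is None.
At some moment in a run one of tin0, tin1, tin2, tin3 may be knocked a few centimetres aside while the robot is not near it.
It also fails if it takes over 210 s, if anything falls off the work surface, if the arm or the gripper's body presses on something with over 40 N, if the wrist force passes 120 N, or if a joint passes its speed limit or range.

### The arm

A 6-joint arm with a two-finger parallel gripper is mounted at the origin on the work surface. World frame = base frame: x ahead of the robot, y to its left, z up, the work surface at z = 0. Lengths are in m, angles in rad, forces in N, time in s.
With the tool pointing down it reaches from about 0.325 to 0.775 m from the base axis. Payload 5.5 kg.
Tool frame: the origin (TCP) lies on the centre line of the jaws, within the pads' length; the fingertips stand 11 mm ahead of it and the grasp point (between the pads) lies 8 mm behind it; z points along the fingers, y is the line along which they close (so a half turn about z gives the same grasp; the last joint's range is limited). The gripper opens to 88 mm and grips with 3 to 60 N. Pads are 20 mm wide; open, the fingers measure 115 mm over their backs; the gripper's body (75 mm by 178 mm) begins 61 mm behind the grasp point.
Start: joints at [1.148, 0.091, 1.231, -0, 1.82, -0.057], TCP at [0.215, 0.56, 0.234] pointing down, gripper open.
Joint ranges: [-2.87, 2.87], [-0.86, 2.18], [0.17, 2.46], [-1.51, 4.65], [0.06, 2.69], [-2.65, 2.65]. Speed limits (rad/s): [2.57, 2.57, 3.01, 3.14, 3.14, 3.14].

### API

Orientations are given as a unit quaternion [x, y, z, w].
In Python, from cell import * gives the robot as it stands.
- The arm moves only by the tool apply_moves, never from a script. Its argument "targets" is a list of rows, each a list of 7 numbers: the shift along the world's x, y, z in mm, then the turn, a rotation vector about the world's x, y, z in rad, then the opening in per cent of the stroke, from 0 (shut) to 100 (fully open). A call has 1 to 12 rows; each row shifts and turns the commanded pose from where the row before left it; what a row does not reach is not made up. A row lasts 1/10 s, in which the tool goes at most 50 mm and 8.59 degrees, less where a joint would pass 70% of its speed; a pose out of reach is approached as far as the arm can. A call with a gripper value outside its range is refused whole. The fingers move at their own pace and stop on an object; the grip force is fixed at half the most. Time passes only in rows, so rows that do not move let the fingers close. It gives the time, the measured TCP pose, the force, the opening and the grip force at its end, in the units of the state.
- state(): the state, without advancing time (a new reading comes with each control period).
- read_camera(name): name is "scene" or "top" or "wrist"; returns the picture (400x640x3 uint8, red, green, blue); there is no depth.
- camera_info(name): a dict with "fx", "fy", "cx", "cy" (pixels), "rvec" (rotation vector, rad) and "tvec" (3), from world to camera coordinates, as OpenCV has them. Camera axes: x right, y down, z forward; pixel columns grow to the right and rows downward; lengths in m; the calibration is good to about 2 mm. The wrist camera is an equidistant fisheye: a pixel r from the principal point sees the ray r / f radians off the axis. A picture is of the moment at which its call begins: read the wrist's pose just before it. camera_info takes no time and is no camera call; for the wrist camera it gives the pose at the moment of the call.
- close_job(): hands the job in; it is judged then, once.
The state is a dict: "time_s": time; "joint_pos": joint angles; "dq": joint speeds; "joint_efforts": joint torques, N m; "tool_pos": TCP position; "orientation": TCP orientation; "contact_force": force on the tool from outside, world axes, zero at the start; "moment": the same for the moment, N m; "finger_gap": opening from 0.0 (shut) to 1.0 (fully open); "grip_force": force on a finger pad.
Only numpy, scipy, OpenCV 4.12 (cv2) and the standard library are available. Lean on these libraries where they do the work, as an engineer would, in place of code of your own. Each camera call takes 0.05 s, during which the arm holds its last target. There are 200 camera calls.

## Working session

There is one attempt and no reset: what is moved stays moved. The work goes in short steps, Python scripts to look and compute and a tool call to move; the robot and the scene stay as the last step left them, time stands still between calls to the robot, and variables do not carry over. Pictures are saved under pics/ and viewed, at most 14 in all, crops included, and the job is handed in when it is done.

Besides the shell and the picture viewer there is one more tool, called after ">>>" as name([rows], argument=value, ...), one row to a line, values as JSON. apply_moves: Moves the arm, as the interface text tells. Its arguments: {"type":"object","properties":{"targets":{"type":"array"}},"required":["targets"]}

```bash
ls; mkdir -p pics; cat > h.py <<'E'
import cv2, numpy as np
from cell import *
from scipy.spatial.transform import Rotation as R
def snap(n,f):
    ci=camera_info(n); im=read_camera(n)[:,:,::-1].copy(); cv2.imwrite(f,im); np.save(f+'.npy',np.array([ci['fx'],ci['fy'],ci['cx'],ci['cy'],*np.ravel(ci['rvec']),*np.ravel(ci['tvec'])])); return im
def ray(f,u,v):
    a=np.load(f+'.npy'); fx,fy,cx,cy=a[:4]; M=cv2.Rodrigues(a[4:7])[0]; t=a[7:]
    x,y=(u-cx)/fx,(v-cy)/fy
    if 'wrist' in f:
        r=np.hypot(x,y); d=np.array([x/r*np.sin(r),y/r*np.sin(r),np.cos(r)]) if r>0 else np.array([0,0,1.])
    else: d=np.array([x,y,1.])
    d=M.T@d; return -M.T@t, d/np.linalg.norm(d)
def plane(f,u,v,z):
    c,d=ray(f,u,v); return (c+d*(z-c[2])/d[2])
def tri(*obs):
    A=np.zeros((3,3));b=np.zeros(3)
    for f,u,v in obs:
        c,d=ray(f,u,v);P=np.eye(3)-np.outer(d,d);A+=P;b+=P@c
    x=np.linalg.solve(A,b); e=[np.linalg.norm(np.cross(x-ray(*o)[0],ray(*o)[1])) for o in obs]
    return x,e
E
python3 - <<'E'
from h import *
for n in('scene','top','wrist'):
    snap(n,f'pics/{n}0.png'); i=camera_info(n); M=cv2.Rodrigues(np.array(i['rvec']))[0]; print(n,i['fx'],i['cx'],i['cy'],'pos',-M.T@np.ravel(i['tvec']),'fwd',M[2])
print(state())
E
```

```text
pics
scene 410.80357661929446 323.4229814791067 196.48607090868944 pos [1.10860308 0.59664108 0.80918182] fwd [-0.4934923  -0.57357091 -0.6538209 ]
top 417.1660287228417 320.9703389731416 200.43373380347168 pos [ 0.4094836  -0.03080974  1.21729025] fwd [ 0.13077895 -0.01905825 -0.99122835]
wrist 309.70691628693146 320.86676972162917 200.21441445154676 pos [0.15261531 0.58330213 0.38340192] fwd [ 0.22730075 -0.0889463  -0.96975405]
{'time_s': 0.15, 'joint_pos': array([ 1.14829283e+00,  9.16697297e-02,  1.23158939e+00,  6.09045608e-06,
        1.81982606e+00, -5.67246731e-02]), 'dq': array([-7.15268958e-05, -1.80050806e-03, -5.27813947e-03,  6.05391655e-04,
       -1.12168428e-03,  9.64142324e-04]), 'joint_efforts': array([ 1.63361186e-03, -4.47046995e+01, -4.06906593e+01,  6.99515990e-02,
        2.75399757e-02, -1.03474520e-04]), 'tool_pos': array([0.21453186, 0.56010684, 0.23278754]), 'orientation': array([ 1.81870763e-01,  9.83322159e-01, -7.24244448e-04, -1.79977168e-04]), 'contact_force': array([1.32824904, 0.18275333, 0.16234109]), 'moment': array([-0.01532756,  0.0035948 ,  0.014284  ]), 'grip_force': 0.0, 'finger_gap': 1.002722824617299}
```

View pics/top0.png

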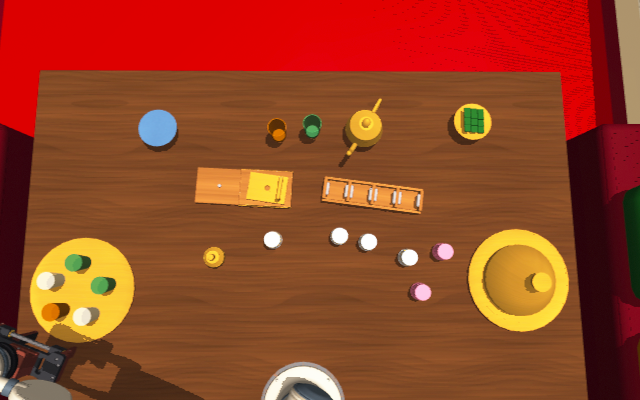

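View pics/scene0.png

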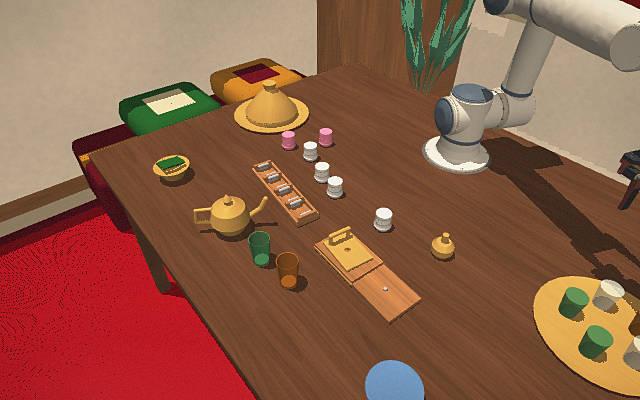

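Top picture: four white tins at (272,240), (340,236), (369,242) and (408,257). The pink look-alikes at (444,252) and (421,292) are not meant, and the white cups at (46,281) and (82,317) stand on a tray, so they aren't tins. The pot is at (214,257). The stand is around (243,188), with its pin at (220,186), the plate hole at (267,188) and the handle at (281,188). The rail is at (373,195). I'll confirm with a crop.

```bash
python3 - <<'E'
from h import *
t=cv2.imread('pics/top0.png');s=cv2.imread('pics/scene0.png')
c1=cv2.resize(t[155:305,190:460],None,fx=2.9,fy=2.0*1.45) 
c2=cv2.resize(s[120:330,235:470],None,fx=2.5,fy=2.5)
cv2.imwrite('pics/c1.png',c1);cv2.imwrite('pics/c2.png',c2)
for n,f,im,roi in(('top','pics/top0.png',t,(200,220,440,310)),('scene','pics/scene0.png',s,(250,120,450,270))):
    h=cv2.cvtColor(im,cv2.COLOR_BGR2HSV); m=((h[...,1]<60)&(h[...,2]>130)).astype(np.uint8)
    k=np.zeros_like(m);x0,y0,x1,y1=roi;k[y0:y1,x0:x1]=m[y0:y1,x0:x1]
    N,L,S,C=cv2.connectedComponentsWithStats(k)
    for i in range(1,N):
        if S[i,4]>40: print(n,S[i],C[i].round(1),plane(f,*C[i],.045).round(3))
f='pics/top0.png'
for nm,u,v,z in(('pin',219.5,186,.019),('hole',267,188,.027),('handle',281,188,.056),('pot',213,257,.06),('railA',324,187,.02),('railB',422,203,.02),('st',196,185,.012),('st2',292,190,.02)):print(nm,plane(f,u,v,z).round(3))
E
```

```text
top [330 228  18  17 221] [339.2 235.5] [ 0.465 -0.104  0.045]
top [264 231  18  17 225] [271.8 239.2] [0.455 0.085 0.045]
top [359 234  18  17 221] [368.2 241.5] [ 0.448 -0.185  0.045]
top [401 249  17  17 219] [409.  257.1] [ 0.404 -0.299  0.045]
top [416 285  14  15 166] [422.6 292.1] [ 0.308 -0.333  0.045]
scene [424 136  26  35 540] [438.1 153. ] [ 0.104 -0.001  0.045]
scene [303 142  14  19 185] [309.7 150.3] [ 0.418 -0.278  0.045]
scene [314 162  29  36 461] [328.3 179. ] [ 0.469 -0.126  0.045]
scene [374 208  18  23 295] [382.9 218.5] [0.467 0.097 0.045]
pin [0.61  0.24  0.019]
hole [0.603 0.102 0.027]
handle [0.598 0.059 0.056]
pot [0.407 0.243 0.06 ]
railA [ 0.607 -0.063  0.02 ]
railB [ 0.559 -0.347  0.02 ]
st [0.615 0.31  0.012]
st2 [0.598 0.03  0.02 ]
```

View pics/c1.png

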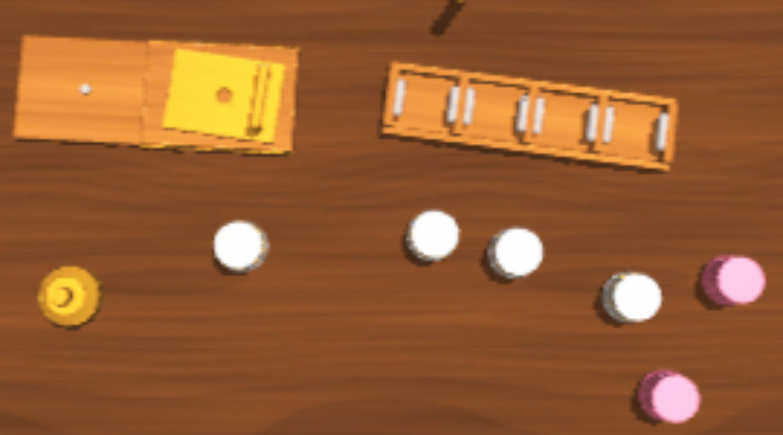

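The crop confirms four white tins, and the pink ones are decoys. The plate is yawed about 6° relative to the stand. Next I'll go above the plate and look with the wrist camera.

>>> apply_moves([
  [30,-38,0,0,0,0.018,100],
  [30,-38,0,0,0,0.018,100],
  [30,-38,0,0,0,0.018,100],
  [30,-38,0,0,0,0.018,100],
  [30,-38,0,0,0,0.018,100],
  [30,-38,0,0,0,0.018,100],
  [30,-38,0,0,0,0.018,100],
  [30,-38,0,0,0,0.018,100],
  [30,-38,0,0,0,0.018,100],
  [30,-38,0,0,0,0.018,100],
  [30,-38,0,0,0,0.018,100],
  [30,-38,0,0,0,0.018,100],
])

```text
time_s: 1.35
tool_pos: [0.5755, 0.1025, 0.2334]
orientation: [0.075, 0.997, 0.0, -0.0]
contact_force: [0.2, 0.3, -0.5]
finger_gap: 1.002
grip_force: 0.0
```

```bash
python3 - <<'E'
from h import *
s=state();print(s['time_s'],s['tool_pos'],R.from_quat(s['orientation']).as_matrix().round(3),s['contact_force'])
snap('wrist','pics/wrist1.png');i=camera_info('wrist');M=cv2.Rodrigues(np.array(i['rvec']))[0];print(-M.T@np.ravel(i['tvec']))
E
```

```text
1.35 [0.57546461 0.10248405 0.23337122] [[-0.989  0.149 -0.   ]
 [ 0.149  0.989  0.   ]
 [ 0.     0.    -1.   ]] [ 0.24992866  0.3177259  -0.50967048]
[0.51293864 0.10654855 0.38246286]
```

View pics/wrist1.png

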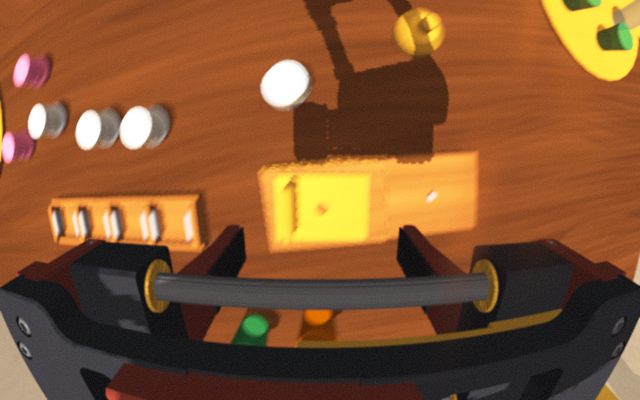

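The wrist view shows the plate hole at (322,209), the pin at (431,196), the handle bar at about x 285 and the whole rail at left. I'll enlarge it for detail.

```bash
python3 - <<'E'
from h import *
t=cv2.imread('pics/wrist1.png')
a=cv2.resize(t[145:255,250:490],None,fx=3.3,fy=3.3,interpolation=cv2.INTER_CUBIC)
b=cv2.resize(t[185:252,40:215],None,fx=3.3,fy=3.3,interpolation=cv2.INTER_CUBIC)
o=np.zeros((a.shape[0]+b.shape[0],792,3),np.uint8);o[:a.shape[0],:a.shape[1]]=a;o[a.shape[0]:,:b.shape[1]]=b
cv2.imwrite('pics/w1c.png',o);print(o.shape)
E
```

```text
(584, 792, 3)
```

View pics/w1c.png

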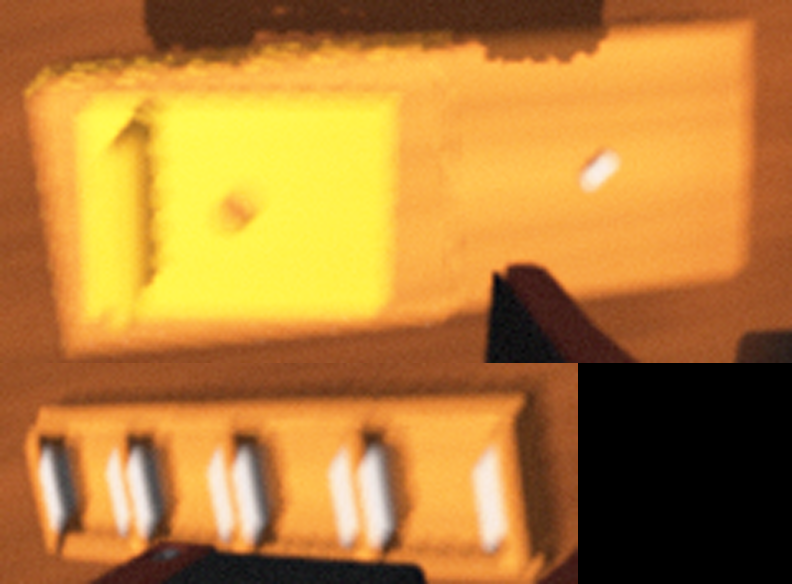

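The enlarged crop shows the plate corners, the hole at (322,209), the pin at about (432,197), four pockets, and silver jaws.

```bash
cat >> h.py <<'E'
def ang(a,b): return np.degrees(np.arctan2(*(b-a)[[1,0]]))
E
python3 - <<'E'
from h import *
f='pics/wrist1.png';t='pics/top0.png'
W=lambda x,y,z:plane(f,250+x/3.3,145+y/3.3,z)
B=lambda x,y,z:plane(f,40+x/3.3,185+(y-363)/3.3,z)
T=lambda x,y,z:plane(t,190+x/2.9,155+y/2.9,z)
p=[W(78,95,.027),W(395,95,.027),W(388,313,.027),W(85,318,.027)]
pt=[T(163,130,.027),T(174,50,.027),T(285,66,.027),T(273,140,.027)]
print('plate w',np.round(p,3)[:,:2].tolist(),np.mean(p,0)); print('plate top',np.round(pt,3)[:,:2].tolist(),np.mean(pt,0))
print('plate ang',ang(p[0],p[1]),ang(p[3],p[2]),ang(p[0],p[3])+90,'top',ang(pt[3],pt[0]),ang(pt[2],pt[1]))
print('hole',W(235,210,.024),T(224,96,.024))
print('stand ang w',ang(W(30,95,.02),W(445,45,.02)),ang(W(68,352,.02),W(435,320,.02)),'top',ang(T(292,150,.02),T(142,147,.02)),ang(T(298,47,.02),T(148,42,.02)))
c=[W(30,95,.02),W(68,352,.02)];d=[W(752,22,.012),W(740,270,.012)];ct=[T(298,47,.02),T(292,150,.02)];dt=[T(22,38,.012),T(14,136,.012)]
for c,d in((c,d),(ct,dt)):
    a,b=np.mean(c,0),np.mean(d,0);u=(b-a)/np.linalg.norm(b-a);print('ends',a,b,np.linalg.norm(b-a),ang(a,b),'pin est',b-68*u/1000,a+210*u/1000)
print('pin tri',tri((f,250+600/3.3,145+172/3.3),(t,190+85/2.9,155+90/2.9)))
print('handle ends w',W(130,125,.063),W(118,312,.063),'tri mid',tri((f,250+125/3.3,145+215/3.3),(t,190+263/2.9,155+97/2.9)))
# tins: white blobs in wrist + top
im=cv2.imread(f);h=cv2.cvtColor(im,cv2.COLOR_BGR2HSV);m=((h[...,1]<50)&(h[...,2]>215)).astype(np.uint8);m[180:]=0
N,L,S,C=cv2.connectedComponentsWithStats(m)
for i in range(1,N):
    if S[i,4]>100: print(S[i],C[i].round(1),plane(f,*C[i],.052).round(3))
print('jaws top z.026')
for x,z in((55,0),(118,0),(145,0),(220,0),(248,0),(343,0),(375,0),(490,0)): print(B(x,495 if x<400 else 500,.026).round(4)[:2],end=' ')
print();
for x,y in((400,97),(456,108),(470,104),(523,117),(539,115),(593,123),(609,125),(662,131)):print(T(x,y,.026).round(4)[:2],end=' ')
E
```

```text
plate w [[0.559, 0.048], [0.575, 0.16], [0.658, 0.148], [0.643, 0.035]] [0.60854843 0.09762199 0.027     ]
plate top [[0.569, 0.161], [0.649, 0.151], [0.633, 0.041], [0.559, 0.052]] [0.60235073 0.10127283 0.027     ]
plate ang 81.44646063283407 82.44749323110925 80.95489399954053 top 84.64072619200424 81.611449758797
hole [0.60976779 0.09689202 0.024     ] [0.60317491 0.10139401 0.024     ]
stand ang w 88.39917285733145 86.7600461539802 top 88.71502878205393 88.01734316562721
ends [0.60754877 0.02639984 0.02      ] [0.61982901 0.30670694 0.012     ] 0.28069000229931956 87.4914789022218 pin est [0.616854   0.2387997  0.01393808] [0.61673631 0.23611337 0.01401475]
ends [0.60148577 0.03089705 0.02      ] [0.61484048 0.30925763 0.012     ] 0.2787955510398892 87.25326721698187 pin est [0.61158318 0.24136372 0.01395125] [0.61154507 0.24056941 0.01397408]
pin tri (array([0.60951314, 0.23361638, 0.03794274]), [np.float64(0.003626888046029299), np.float64(0.0036268880460292416)])
handle ends w [0.56597288 0.06938246 0.063     ] [0.6285395  0.05405872 0.063     ] tri mid (array([0.59807492, 0.06061615, 0.05119505]), [np.float64(0.0003838067330094388), np.float64(0.000383806733009356)])
[ 16  61  11  19 170] [20.9 70. ] [ 0.313 -0.336  0.052]
[ 261   60   47   47 1635] [284.   82.9] [0.46  0.08  0.052]
[ 28 105  18  33 452] [ 36.5 120.9] [ 0.409 -0.302  0.052]
[ 120  107   32   42 1000] [135.3 127.2] [ 0.469 -0.109  0.052]
[ 76 111  25  38 725] [ 87.9 129.4] [ 0.452 -0.189  0.052]
[  3 138  10  19 146] [  7.5 147.1] [ 0.425 -0.403  0.052]
jaws top z.026
[ 0.5756 -0.3394] [ 0.5812 -0.2884] [ 0.5835 -0.2684] [ 0.5891 -0.2182] [ 0.5911 -0.201 ] [ 0.5974 -0.1479] [ 0.5994 -0.1315] [ 0.6081 -0.0778] 
[ 0.6016 -0.074 ] [ 0.5904 -0.1298] [ 0.5944 -0.1438] [ 0.5812 -0.1966] [ 0.5832 -0.2126] [ 0.575  -0.2665] [ 0.573  -0.2824] [ 0.5669 -0.3354]
```

>>> apply_moves([
  [6,-10,-28,0,0,0,100],
  [6,-10,-28,0,0,0,100],
  [6,-10,-28,0,0,0,100],
  [7,-11,-29,0,0,0.008,100],
  [0,0,0,0,0,0,100],
  [0,0,0,0,0,0,100],
])

```text
time_s: 2.0
tool_pos: [0.5991, 0.0636, 0.1205]
orientation: [0.071, 0.997, 0.0, -0.001]
contact_force: [0.4, 0.6, 0.7]
finger_gap: 1.001
grip_force: 0.0
```

```bash
python3 - <<'E'
from h import *
s=state();print(s['time_s'],s['tool_pos'],R.from_quat(s['orientation']).as_matrix().round(3)[:2,1],s['contact_force'])
t=snap('wrist','pics/wrist2.png')
cv2.imwrite('pics/w2c.png',cv2.resize(t[60:320,120:640],None,fx=1.5,fy=1.5,interpolation=cv2.INTER_CUBIC))
E
```

```text
2.0 [0.59908469 0.06358529 0.12045113] [0.142 0.99 ] [0.37938835 0.62656611 0.66213696]
```

View pics/w2c.png

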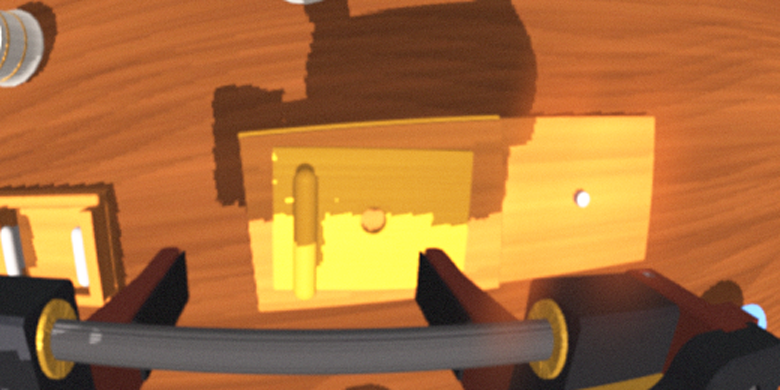

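The near view shows the handle bar from crop (305,170) to (303,292), the hole at (374,219) and the pin at (582,198).

```bash
python3 - <<'E'
from h import *
f='pics/wrist2.png'
W=lambda x,y,z:plane(f,120+x/1.5,60+y/1.5,z)
px=lambda x,y:(f,120+x/1.5,60+y/1.5)
f1='pics/wrist1.png'
hl,pn=W(374,219,.0265),W(582,198,.019)
print('hole',hl,'pin',pn,'diff',pn-hl,ang(hl,pn))
print('handle',W(306,166,.059),W(303,299,.059),(W(306,166,.059)+W(303,299,.059))/2)
p=[W(274,149,.027),W(473,152,.027),W(466,290,.027),W(273,288,.027)]
print(np.round(p,4)[:,:2].tolist(),np.mean(p,0),ang(p[0],p[1]),ang(p[3],p[2]),ang(p[1],p[2])+90)
print('stand',ang(W(240,132,.02),W(499,117,.02)),ang(W(258,310,.02),W(505,289,.02)),ang(W(499,118,.012),W(655,116,.012)),ang(W(655,116,.012),W(645,257,.012))+90)
print('tri hole',tri(px(374,219),(f1,250+235/3.3,145+210/3.3)),tri(px(374,219),('pics/top0.png',190+224/2.9,155+96/2.9)))
print('tri pin',tri(px(582,198),(f1,250+600/3.3,145+172/3.3)))
print('tri handle end',tri(px(306,166),(f1,250+133/3.3,145+113/3.3)))
E
```

```text
hole [0.60469076 0.1023305  0.0265    ] pin [0.61333343 0.2406328  0.019     ] diff [ 0.00864267  0.1383023  -0.0075    ] 86.42417056001285
handle [0.56555367 0.0697597  0.059     ] [0.63153122 0.05894868 0.059     ] [0.59854244 0.06435419 0.059     ]
[[0.5589, 0.0539], [0.5746, 0.1621], [0.6567, 0.1541], [0.637, 0.0409]] [0.60681486 0.10277465 0.027     ] 81.74916422037415 80.13671637090498 84.38687300836807
stand 86.18400614515603 85.72112086163622 86.7074833031705 86.91296028962611
tri hole (array([0.59815307, 0.09845076, 0.05725629]), [np.float64(0.0023043775046971866), np.float64(0.0023043775046969043)]) (array([0.60019797, 0.09990092, 0.04209116]), [np.float64(0.0005104566710000063), np.float64(0.0005104566709999814)])
tri pin (array([0.61211329, 0.23362804, 0.02984573]), [np.float64(0.0021103220199395756), np.float64(0.00211032201993935)])
tri handle end (array([0.56558258, 0.06952336, 0.05041519]), [np.float64(0.0012557992258414741), np.float64(0.0012557992258415258)])
```

The measurements agree: hole (0.604,0.102), pin (0.613,0.241), plate at 82° and stand at about 87°. I'll descend on the handle and grip.

>>> apply_moves([
  [0,0,-18,0,0,0,100],
  [0,0,-18,0,0,0,100],
  [0,0,-18,0,0,0,100],
  [0,0,-18,0,0,0,100],
  [0,0,0,0,0,0,0],
  [0,0,0,0,0,0,0],
  [0,0,0,0,0,0,0],
  [0,0,0,0,0,0,0],
  [0,0,0,0,0,0,0],
  [0,0,0,0,0,0,0],
  [0,0,0,0,0,0,0],
  [0,0,0,0,0,0,0],
])

```text
time_s: 3.25
tool_pos: [0.5996, 0.0633, 0.0486]
orientation: [0.071, 0.997, 0.0, -0.0]
contact_force: [-0.3, -0.1, -0.1]
finger_gap: 0.308
grip_force: 0.0
```

>>> apply_moves([
  [0,0,0,0,0,0,0],
  [0,0,0,0,0,0,0],
  [0,0,0,0,0,0,0],
  [0,0,0,0,0,0,0],
  [0,0,0,0,0,0,0],
])

```text
time_s: 3.75
tool_pos: [0.5996, 0.0636, 0.0486]
orientation: [0.071, 0.997, 0.0, -0.0]
contact_force: [1.7, 2.3, -0.4]
finger_gap: 0.129
grip_force: 30.0
```

>>> apply_moves([
  [0,4,-0.5,0,0,0.004,0],
  [0.7,8,0,0,0,0.008,0],
  [0.7,8,0,0,0,0.008,0],
  [0.7,8,0,0,0,0.008,0],
  [0.7,8,0,0,0,0.008,0],
  [0.7,8,0,0,0,0.008,0],
  [0.7,8,0,0,0,0.008,0],
  [0.7,8,0,0,0,0.008,0],
  [0.7,8,0,0,0,0.008,0],
  [0.7,8,0,0,0,0.008,0],
  [0.7,8,0,0,0,0.008,0],
  [0.7,8,0,0,0,0.008,0],
])

```text
time_s: 4.95
tool_pos: [0.6075, 0.1557, 0.0487]
orientation: [0.025, 1.0, -0.0, 0.0]
contact_force: [0.1, -6.0, 4.9]
finger_gap: 0.129
grip_force: 30.0
```

>>> apply_moves([
  [0.7,8,0,0,0,0,0],
  [0.7,6,0,0,0,0,0],
  [0,0,0,0,0,0,0],
  [0,0,0,0,0,0,0],
])

```text
time_s: 5.35
tool_pos: [0.6089, 0.1705, 0.0486]
orientation: [0.024, 1.0, 0.001, 0.0]
contact_force: [0.9, -0.7, 4.4]
finger_gap: 0.13
grip_force: 30.0
```

```bash
python3 - <<'E'
from h import *
s=state();print(s['time_s'],s['tool_pos'],R.from_quat(s['orientation']).as_matrix().round(3)[:2,1],s['contact_force'])
t=snap('wrist','pics/wrist3.png')
cv2.imwrite('pics/w3c.png',cv2.resize(t[60:320,180:580],None,fx=2,fy=2,interpolation=cv2.INTER_CUBIC))
E
```

```text
5.35 [0.60886273 0.17053971 0.0485788 ] [0.049 0.999] [ 0.93738781 -0.71844327  4.35919392]
```

View pics/w3c.png

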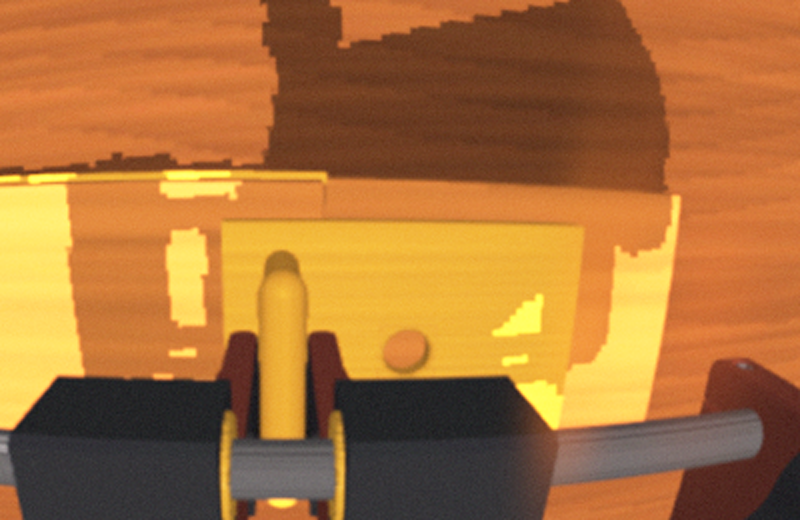

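The pin is now under the plate. The hole is at crop (405,350) and the step corner at (326,180), and the plate edge is parallel to the stand edge.

```bash
python3 - <<'E'
from h import *
f='pics/wrist3.png'
W=lambda x,y,z:plane(f,180+x/2,60+y/2,z)
h=W(406,350,.0268);a,b=W(335,184,.012),W(665,192,.012);c=W(20,182,.02);d=W(325,176,.02)
print('hole',h,'stand ang',ang(a,b),ang(c,d))
for a,b in((a,b),(c,d)):
    u=(b-a)[:2]/np.linalg.norm((b-a)[:2]);print('lateral',np.cross(u,(h-a)[:2]))
print('step',d, 'plate side ang',ang(W(223,221,.027),W(582,227,.027)),'far end',W(672,196,.012))
n=np.array([np.cos(np.radians(87)),np.sin(np.radians(87))]); print('along from step',(h-d)[:2]@n, 'from far end',(W(672,196,.012)-h)[:2]@n)
E
```

```text
hole [0.60933295 0.20721512 0.0268    ] stand ang 87.93314844273746 87.16713953361689
lateral -0.04826635149509071
lateral -0.051028183310204374
step [0.55713682 0.1848739  0.02      ] plate side ang 86.9436759172794 far end [0.56596856 0.30858295 0.012     ]
along from step 0.0250423382435186 from far end 0.09895939295294343<stdin>:7: DeprecationWarning: Arrays of 2-dimensional vectors are deprecated. Use arrays of 3-dimensional vectors instead. (deprecated in NumPy 2.0)
```

>>> apply_moves([
  [0.5,6,0,0,0,0,0],
  [0.5,6,0,0,0,0,0],
  [0.5,6,0,0,0,0,0],
  [0.3,4,0.5,0,0,0,0],
  [0.2,4,0,0,0,0,0],
  [0.2,4,0,0,0,0,0],
  [0.1,2,0,0,0,0,0],
  [0,0,0,0,0,0,0],
  [0,0,0,0,0,0,0],
  [0,0,-1,0,0,0,0],
  [0,0,-1,0,0,0,0],
  [0,0,0,0,0,0,0],
])

```text
time_s: 6.6
tool_pos: [0.6107, 0.2018, 0.046]
orientation: [0.025, 1.0, 0.0, -0.0]
contact_force: [1.6, 3.3, -5.8]
finger_gap: 0.13
grip_force: 30.0
```

>>> apply_moves([
  [0.3,0.7,-1,0,0,0,0],
  [0,0,-1,0,0,0,0],
  [0,0,0,0,0,0,0],
])

```text
time_s: 6.9
tool_pos: [0.6113, 0.202, 0.0445]
orientation: [0.025, 1.0, 0.0, -0.0]
contact_force: [0.7, 1.7, -5.7]
finger_gap: 0.126
grip_force: 30.0
```

>>> apply_moves([
  [0,0.5,-1,0,0,0,0],
  [0,0,-1,0,0,0,0],
  [0,0,-1,0,0,0,0],
  [0,0,0,0,0,0,0],
  [0,0,0,0,0,0,0],
])

```text
time_s: 7.4
tool_pos: [0.6113, 0.2024, 0.0414]
orientation: [0.025, 1.0, -0.0, -0.0]
contact_force: [0.7, 0.5, -6.8]
finger_gap: 0.129
grip_force: 30.0
```

>>> apply_moves([
  [0,0,-0.7,0,0,0,0],
  [0,0,0,0,0,0,0],
  [0,0,0,0,0,0,30],
  [0,0,0,0,0,0,60],
  [0,0,0,0,0,0,60],
  [0,0,0,0,0,0,60],
  [0,0,20,0,0,0,60],
  [0,0,30,0,0,0,60],
  [0,0,30,0,0,0,60],
  [0,0,30,0,0,0,60],
  [0,0,0,0,0,0,60],
])

```text
time_s: 8.5
tool_pos: [0.6134, 0.2031, 0.1574]
orientation: [0.025, 1.0, 0.001, 0.005]
contact_force: [0.4, 0.7, 1.2]
finger_gap: 0.603
grip_force: 0.0
```

```bash
python3 - <<'E'
from h import *
s=state();print(s['time_s'],s['tool_pos'],s['contact_force'])
t=snap('wrist','pics/wrist4.png'); q=snap('scene','pics/scene4.png'); snap('top','pics/top4.png')
a=cv2.resize(t[60:280,180:580],(800,440));b=cv2.resize(q[190:340,290:470],None,fx=1.06,fy=1.06)
a[:b.shape[0],-b.shape[1]:]=b
cv2.imwrite('pics/w4c.png',a)
E
```

```text
8.5 [0.61342159 0.20313022 0.15743585] [0.38751628 0.66892661 1.17680155]
```

View pics/w4c.png

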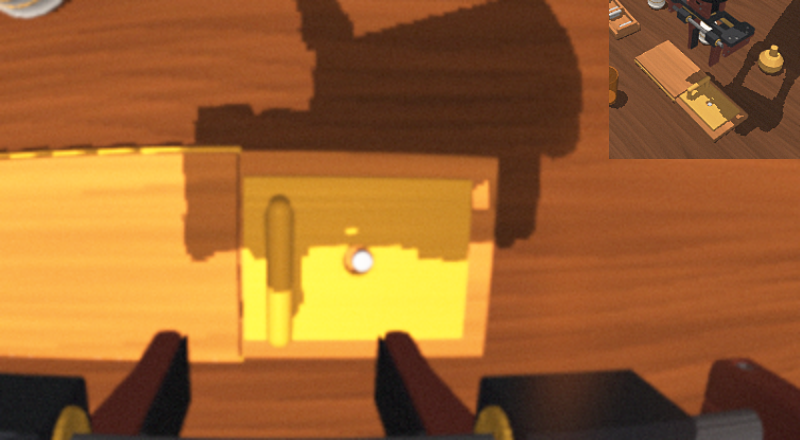

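The plate lies flat in the bed, with the pin visible in the hole at (361,261). Pot next.

>>> apply_moves([
  [-40,8,0,0,0,0,60],
  [-40,8,0,0,0,0,60],
  [-40,8,0,0,0,0,60],
  [-40,8,0,0,0,0,60],
  [-40,8,0,0,0,0,60],
  [-6,0,0,0,0,0,60],
  [0,0,0,0,0,0,60],
  [0,0,0,0,0,0,60],
])

```text
time_s: 9.45
tool_pos: [0.4058, 0.2422, 0.1501]
orientation: [0.025, 1.0, -0.0, -0.0]
contact_force: [-0.5, 0.2, 0.3]
finger_gap: 0.597
grip_force: 0.0
```

```bash
python3 - <<'E'
from h import *
s=state();print(s['time_s'],s['tool_pos'],s['joint_pos'].round(2))
t=snap('wrist','pics/wrist5.png')
cv2.imwrite('pics/w5c.png',cv2.resize(t[100:330,220:420],(700,600)[:2] and None,fx=2.6,fy=2.6))
q=cv2.imread('pics/top4.png');h=cv2.cvtColor(q,cv2.COLOR_BGR2HSV);m=((h[...,0]>15)&(h[...,0]<35)&(h[...,1]>150)&(h[...,2]>90)).astype(np.uint8)
k=np.zeros_like(m);k[235:280,190:240]=m[235:280,190:240];N,L,S,C=cv2.connectedComponentsWithStats(k)
for i in range(1,N):
    if S[i,4]>30:print(S[i],C[i],plane('pics/top4.png',*C[i],.03))
E
```

```text
9.45 [0.40581654 0.24220011 0.15006273] [ 0.47 -0.26  1.71 -0.    1.69 -1.05]
```

View pics/w5c.png

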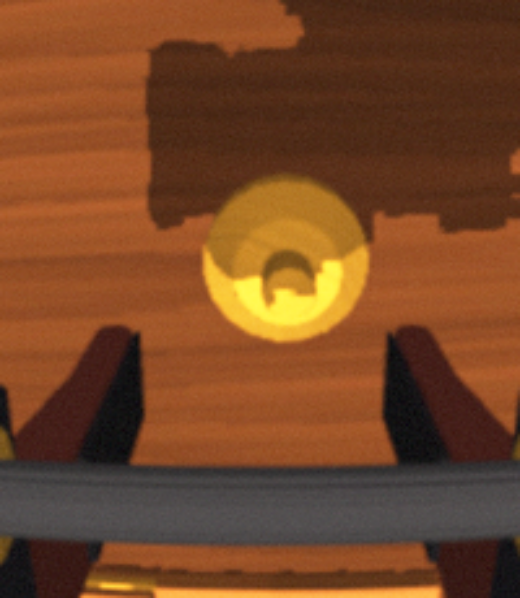

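The pot's body circle is centred at crop (286,258) and its knob at (289,277).

```bash
python3 - <<'E'
from h import *
f='pics/wrist5.png'
W=lambda x,y,z:plane(f,220+x/2.6,100+y/2.6,z)
print('body',W(286,258,.025),'knob',W(289,277,.069),W(203,258,.025)-W(370,258,.025))
q=cv2.imread('pics/top0.png');h=cv2.cvtColor(q,cv2.COLOR_BGR2HSV);m=((h[...,0]>15)&(h[...,0]<35)&(h[...,1]>150)&(h[...,2]>90)).astype(np.uint8)
k=np.zeros_like(m);k[235:280,190:240]=m[235:280,190:240];N,L,S,C=cv2.connectedComponentsWithStats(k)
for i in range(1,N):
    if S[i,4]>30:print(S[i],C[i],plane('pics/top0.png',*C[i],.025))
print('tri knob',tri((f,220+289/2.6,100+277/2.6),('pics/top0.png',190+66/2.9,155+296/2.9)))
E
```

```text
body [0.40822071 0.24955973 0.025     ] knob [0.403152   0.24946763 0.069     ] [-0.00295693 -0.05910052  0.        ]
[203 247  22  21 364] [213.66208791 256.6456044 ] [0.40752523 0.24959439 0.025     ]
tri knob (array([0.40763503, 0.24831944, 0.04782742]), [np.float64(0.0020105248886841177), np.float64(0.0020105248886839793)])
```

>>> apply_moves([
  [0.5,7,-25,0,0,0,60],
  [0,0,-25,0,0,0,60],
  [0,0,-25,0,0,0,60],
  [0,0,-22,0,0,0,60],
  [0,0,0,0,0,0,0],
  [0,0,0,0,0,0,0],
  [0,0,0,0,0,0,0],
  [0,0,0,0,0,0,0],
  [0,0,0,0,0,0,0],
  [0,0,0,0,0,0,0],
  [0,0,0,0,0,0,0],
  [0,0,0,0,0,0,0],
])

```text
time_s: 10.7
tool_pos: [0.4066, 0.2499, 0.0554]
orientation: [0.025, 1.0, 0.001, 0.001]
contact_force: [0.6, -0.4, 6.6]
finger_gap: 0.184
grip_force: 30.9
```

>>> apply_moves([
  [0,0,10,0,0,0,0],
  [0,0,25,0,0,0,0],
  [0,0,25,0,0,0,0],
  [20,1,5,0,0,0,0],
  [35,1.5,0,0,0,0,0],
  [35,1.5,0,0,0,0,0],
  [35,1.5,0,0,0,0,0],
  [35,1.5,0,0,0,0,0],
  [30,1.5,0,0,0,0,0],
  [17,0.5,0,0,0,0,0],
  [0,0,0,0,0,0,0],
  [0,0,0,0,0,0,0],
])

```text
time_s: 11.9
tool_pos: [0.6121, 0.2584, 0.1179]
orientation: [0.025, 1.0, -0.0, -0.001]
contact_force: [0.6, -0.5, -1.7]
finger_gap: 0.183
grip_force: 30.8
```

>>> apply_moves([
  [1,0,-15,0,0,0,0],
  [0.5,0,-15,0,0,0,0],
  [0,0,-7,0,0,0,0],
  [0,0,-3,0,0,0,0],
  [0,0,-2,0,0,0,0],
  [0,0,0,0,0,0,0],
])

```text
time_s: 12.5
tool_pos: [0.6143, 0.2586, 0.077]
orientation: [0.025, 1.0, 0.0, 0.0]
contact_force: [0.2, -0.2, -2.3]
finger_gap: 0.187
grip_force: 30.9
```

>>> apply_moves([
  [0,0,-1,0,0,0,0],
  [0,0,-1,0,0,0,0],
  [0,0,-0.5,0,0,0,0],
  [0,0,0,0,0,0,0],
])

```text
time_s: 12.9
tool_pos: [0.6144, 0.2585, 0.0745]
orientation: [0.025, 1.0, 0.0, 0.0]
contact_force: [0.9, 0.9, -2.4]
finger_gap: 0.186
grip_force: 30.8
```

>>> apply_moves([
  [0,0,-1,0,0,0,0],
  [0,0,-1,0,0,0,0],
  [0,0,0,0,0,0,0],
])

```text
time_s: 13.2
tool_pos: [0.6145, 0.2586, 0.0744]
orientation: [0.025, 1.0, 0.0, 0.001]
contact_force: [-4.3, -1.2, 4.6]
finger_gap: 0.186
grip_force: 32.1
```

>>> apply_moves([
  [0,0,1.5,0,0,0,0],
  [0,0,0,0,0,0,25],
  [0,0,0,0,0,0,40],
  [0,0,0,0,0,0,50],
  [0,0,0,0,0,0,50],
  [0,0,15,0,0,0,50],
  [0,0,30,0,0,0,50],
  [0,0,40,0,0,0,50],
  [0,0,30,0,0,0,80],
  [0,0,0,0,0,0,80],
  [0,0,0,0,0,0,80],
])

```text
time_s: 14.3
tool_pos: [0.6148, 0.2586, 0.1908]
orientation: [0.025, 1.0, 0.0, 0.001]
contact_force: [-0.3, 0.6, -0.6]
finger_gap: 0.734
grip_force: 0.0
```

```bash
python3 - <<'E'
from h import *
s=state();print(s['time_s'],s['tool_pos'],s['contact_force'])
t=snap('wrist','pics/wrist6.png');q=snap('scene','pics/scene6.png');p=snap('top','pics/top6.png')
a=np.zeros((600,800,3),np.uint8);a[:300,:400]=cv2.resize(t[60:300,170:490],(400,300));a[:300,400:]=cv2.resize(q[200:320,310:470],(400,300));a[300:]=cv2.resize(p[165:280,190:460],(800,300))
cv2.imwrite('pics/w6c.png',a)
E
```

```text
14.3 [0.61476759 0.25864738 0.1907533 ] [-0.29881068  0.62861713 -0.64372189]
```

View pics/w6c.png

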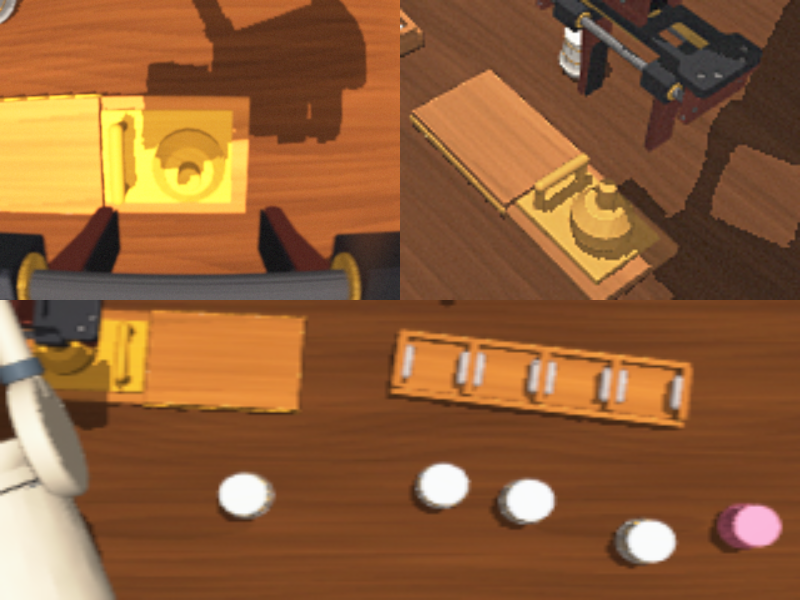

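The pot stands upright on the plate. On to the tins: I'll turn the tool so the fingers close across the rail, and go over tin A.

>>> apply_moves([
  [-13,-14,0,0,0,-0.137,80],
  [-13,-14,0,0,0,-0.137,80],
  [-13,-14,0,0,0,-0.137,80],
  [-13,-14,0,0,0,-0.137,80],
  [-13,-14,0,0,0,-0.137,80],
  [-13,-14,0,0,0,-0.137,80],
  [-13,-14,0,0,0,-0.137,80],
  [-13,-14,0,0,0,-0.137,80],
  [-13,-14,0,0,0,-0.137,80],
  [-13,-14,0,0,0,-0.137,80],
  [-13,-14,0,0,0,-0.137,80],
  [-13,-14,0,0,0,-0.137,80],
])

```text
time_s: 15.65
tool_pos: [0.4571, 0.0899, 0.1873]
orientation: [0.751, 0.66, -0.001, -0.001]
contact_force: [-0.1, -0.0, 0.4]
finger_gap: 0.799
grip_force: 0.0
```

>>> apply_moves([
  [0,0,-20,0,0,0,80],
  [0,0,-10,0,0,0,80],
  [0,0,0,0,0,0,80],
  [0,0,0,0,0,0,80],
])

```text
time_s: 16.05
tool_pos: [0.4581, 0.0907, 0.1583]
orientation: [0.749, 0.663, -0.001, -0.0]
contact_force: [-0.0, 0.1, 0.9]
finger_gap: 0.8
grip_force: 0.0
```

```bash
cat >> h.py <<'E'
def blobs(f,thr=200,zt=.052,amin=60):
    im=cv2.imread(f);h=cv2.cvtColor(im,cv2.COLOR_BGR2HSV);m=((h[...,1]<60)&(h[...,2]>thr)).astype(np.uint8)
    N,L,S,C=cv2.connectedComponentsWithStats(m)
    for i in range(1,N):
        if S[i,4]>amin: 
            p=plane(f,*C[i],zt)
            if .35<p[0]<.7 and -.4<p[1]<.2: print(S[i],C[i].round(1),p.round(4))
E
python3 - <<'E'
from h import *
s=state();print(s['time_s'],s['tool_pos'],R.from_quat(s['orientation']).as_matrix().round(3)[:2,1])
t=snap('wrist','pics/wrist7.png');blobs('pics/wrist7.png');snap('top','pics/top7.png');print('top');blobs('pics/top7.png')
for u,v in((348,154),(353,146)):print('spout',plane('pics/top0.png',u,v,.09))
cv2.imwrite('pics/w7c.png',t)
E
```

```text
16.05 [0.45808658 0.0906771  0.15832902] [ 0.993 -0.122]
[304 174  35  10  92] [321.2 176.7] [0.4607 0.1117 0.052 ]
[ 294  184   53   50 2084] [320.  208.3] [0.4563 0.0844 0.052 ]
[331 330  35  10 142] [349.8 333.8] [ 0.4702 -0.0539  0.052 ]
top
[264 199  13  48 428] [269.8 221.9] [0.5029 0.09   0.052 ]
[ 213  202   53   49 2172] [238.8 226.2] [0.4912 0.1759 0.052 ]
[332 228  16  16 202] [339.6 235.3] [ 0.4652 -0.1046  0.052 ]
[361 234  16  16 202] [368.6 241.3] [ 0.448  -0.1854  0.052 ]
[439 244  14  14 148] [445.1 250.6] [ 0.4213 -0.3988  0.052 ]
[402 250  16  16 198] [409.5 257.1] [ 0.4039 -0.2986  0.052 ]
[272 257  14  35 336] [278.3 273.7] [0.3603 0.0651 0.052 ]
spout [ 0.6878124  -0.12795335  0.09      ]
spout [ 0.7105656  -0.14215768  0.09      ]
```

View pics/w7c.png

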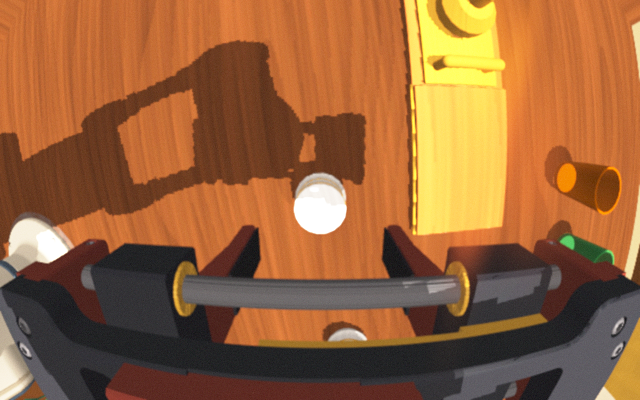

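The near tin's top is centred at (320,208), so tin A is at (0.4563,0.085). Grasp it high.

>>> apply_moves([
  [-1.8,-5.5,-30,0,0,0,80],
  [0,0,-35,0,0,0,80],
  [0,0,-35,0,0,0,80],
  [0,0,-24,0,0,0,80],
  [0,0,0,0,0,0,30],
  [0,0,0,0,0,0,30],
  [0,0,0,0,0,0,30],
  [0,0,0,0,0,0,30],
  [0,0,0,0,0,0,30],
  [0,0,0,0,0,0,30],
])

```text
time_s: 17.15
tool_pos: [0.4578, 0.0852, 0.0372]
orientation: [0.749, 0.662, 0.002, 0.001]
contact_force: [-0.8, -0.0, 6.2]
finger_gap: 0.496
grip_force: 30.0
```

```bash
python3 - <<'E'
from h import *
print(tri(('pics/top0.png',348.5,154),('pics/scene0.png',267,198)))
t='pics/top0.png'; T=lambda x,y,z:plane(t,190+x/2.9,155+y/2.9,z)
c=[T(390,62,.02),T(677,99,.02),T(668,171,.02),T(383,137,.02)];m=np.mean(c,0)
print(np.round(c,4)[:,:2].tolist(),m,ang(c[1],c[0]),ang(c[2],c[3]),ang(c[3],c[0])+90)
print(ang(c[2],c[1])+90)
E
```

```text
(array([ 0.68631794, -0.12793368,  0.08916365]), [np.float64(0.002191269168552273), np.float64(0.002191269168552273)])
[[0.6382, -0.0644], [0.6001, -0.3532], [0.5273, -0.3415], [0.5622, -0.057]] [ 0.5819658  -0.20401993  0.02      ] 82.4818949486201 83.02290226730769 84.43586916479336
80.86112753800114
```

>>> apply_moves([
  [0,0,20,0,0,0,30],
  [0,0,30,0,0,0,30],
  [14,-18.6,30,0,0,0,30],
  [14,-18.6,0,0,0,0,30],
  [14,-18.6,0,0,0,0,30],
  [14,-18.6,0,0,0,0,30],
  [14,-18.6,0,0,0,0,30],
  [14,-18.6,0,0,0,0,30],
  [14,-18.6,0,0,0,0,30],
  [14,-18.6,0,0,0,0,30],
  [14,-18.6,0,0,0,0,30],
  [13,-18.6,0,0,0,0,30],
])

```text
time_s: 18.35
tool_pos: [0.5962, -0.1018, 0.1151]
orientation: [0.749, 0.662, 0.0, 0.0]
contact_force: [0.6, -0.3, -1.1]
finger_gap: 0.496
grip_force: 30.0
```

>>> apply_moves([
  [0,0,-10,0,0,0,30],
  [0,0,0,0,0,0,30],
  [0,0,0,0,0,0,30],
])

```text
time_s: 18.65
tool_pos: [0.5948, -0.1002, 0.1043]
orientation: [0.749, 0.662, -0.0, -0.001]
contact_force: [-0.7, 0.2, -0.6]
finger_gap: 0.498
grip_force: 30.0
```

```bash
python3 - <<'E'
from h import *
s=state();print(s['time_s'],s['tool_pos'],R.from_quat(s['orientation']).as_matrix().round(3)[:2,1])
t=snap('wrist','pics/wrist8.png')
cv2.imwrite('pics/w8c.png',cv2.resize(t[80:400,120:520],None,fx=1.8,fy=1.8))
E
```

```text
18.65 [ 0.59481263 -0.10020058  0.10425737] [ 0.992 -0.122]
```

View pics/w8c.png

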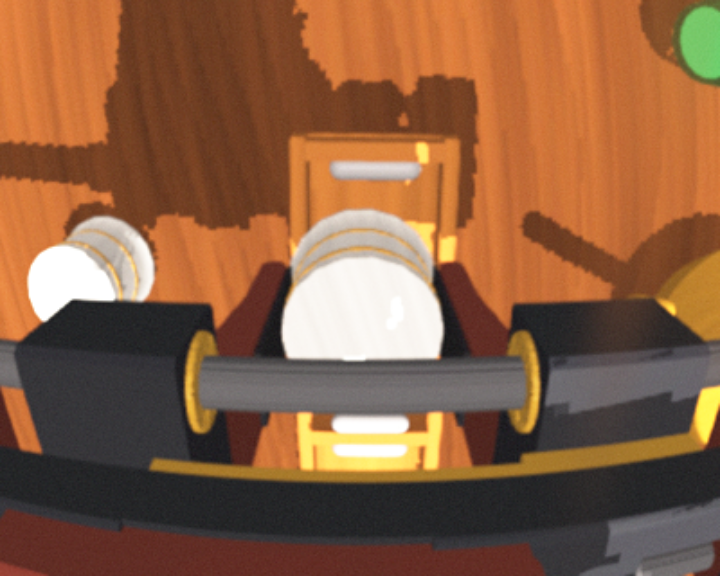

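Pocket 0's jaws are at crop (375,170) and (371,425), with the rail's walls at x 292 and 459 on the near end.

```bash
python3 - <<'E'
from h import *
f='pics/wrist8.png';W=lambda x,y,z:plane(f,120+x/1.8,80+y/1.8,z)
a,b,c=W(376,171,.025),W(371,425,.025),W(371,450,.025);print(a,b,c,(a+b)/2,ang(b,a),np.linalg.norm(a-b))
print('walls',W(290,137,.02),W(460,140,.02),(W(290,137,.02)+W(460,140,.02))/2)
print(W(302,470,.02),W(437,468,.02))
E
```

```text
[ 0.60393705 -0.07391747  0.025     ] [ 0.58714731 -0.19884555  0.025     ] [ 0.58530468 -0.2148395   0.025     ] [ 0.59554218 -0.13638151  0.025     ] 82.34558582807475 0.12605126152766294
walls [ 0.56949822 -0.05562111  0.02      ] [ 0.64121646 -0.06559656  0.02      ] [ 0.60535734 -0.06060883  0.02      ]
[ 0.54660855 -0.22883375  0.02      ] [ 0.61846098 -0.23657512  0.02      ]
```

>>> apply_moves([
  [2.5,-0.5,-13,0,0,0,30],
  [2,0,-13,0,0,0,30],
  [0,0,-10,0,0,0,30],
  [0,0,-5,0,0,0,30],
  [0,0,-3,0,0,0,30],
  [0,0,0,0,0,0,30],
])

```text
time_s: 19.3
tool_pos: [0.6, -0.1003, 0.0607]
orientation: [0.749, 0.663, 0.001, -0.001]
contact_force: [-0.0, 4.8, -0.6]
finger_gap: 0.494
grip_force: 30.0
```

>>> apply_moves([
  [0,1,-3,0,0,0,30],
  [0,0,-3,0,0,0,30],
  [0,0,-3,0,0,0,30],
  [0,0,0,0,0,0,30],
])

```text
time_s: 19.7
tool_pos: [0.5995, -0.1006, 0.0509]
orientation: [0.749, 0.662, -0.001, -0.001]
contact_force: [-0.2, 3.5, -3.2]
finger_gap: 0.494
grip_force: 30.0
```

>>> apply_moves([
  [0,0.5,-3,0,0,0,30],
  [0,0,-3,0,0,0,30],
  [0,0,-2,0,0,0,30],
  [0,0,0,0,0,0,30],
])

```text
time_s: 20.1
tool_pos: [0.6004, -0.0997, 0.0452]
orientation: [0.749, 0.662, 0.001, 0.0]
contact_force: [-1.9, 4.7, 6.9]
finger_gap: 0.491
grip_force: 30.0
```

>>> apply_moves([
  [0,0.5,-2,0,0,0,30],
  [0,0,-2,0,0,0,30],
  [0,0,0,0,0,0,30],
])

```text
time_s: 20.4
tool_pos: [0.6005, -0.0996, 0.0452]
orientation: [0.749, 0.662, 0.001, 0.001]
contact_force: [-11.3, 4.4, 24.4]
finger_gap: 0.496
grip_force: 30.0
```

>>> apply_moves([
  [0,0,4,0,0,0,30],
  [0,0,0,0,0,0,70],
  [0,0,0,0,0,0,70],
  [0,0,0,0,0,0,70],
  [0,0,25,0,0,0,70],
  [0,0,40,0,0,0,70],
  [-26,3,40,0,0,0,70],
  [-26,3,0,0,0,0,70],
  [-26,3,0,0,0,0,70],
  [-26,3,0,0,0,0,70],
  [-26,3,0,0,0,0,70],
  [0,0,0,0,0,0,70],
])

```text
time_s: 21.6
tool_pos: [0.4683, -0.0845, 0.1488]
orientation: [0.749, 0.662, -0.0, 0.0]
contact_force: [0.7, 0.1, 0.4]
finger_gap: 0.7
grip_force: 0.0
```

```bash
python3 - <<'E'
from h import *
s=state();print(s['time_s'],s['tool_pos'],s['dq'].max())
snap('wrist','pics/wrist9.png');blobs('pics/wrist9.png');snap('scene','pics/scene9.png')
snap('top','pics/top9.png');print('top');blobs('pics/top9.png')
E
```

```text
21.6 [ 0.46825523 -0.08451594  0.14884654] 0.05745317504872892
[ 437  164   59   67 2393] [468.6 199.5] [ 0.5994 -0.097   0.052 ]
[ 295  190   54   63 2308] [322.2 224.8] [ 0.467  -0.1028  0.052 ]
[437 234  33   9 236] [453.2 237.9] [ 0.5841 -0.1315  0.052 ]
[297 267  39  12 147] [318.8 271.6] [ 0.4586 -0.1463  0.052 ]
[291 309  47  19 710] [314.  316.6] [ 0.4477 -0.195   0.052 ]
top
[330 180  18  12 164] [338.3 185.8] [ 0.6049 -0.1025  0.052 ]
[307 189  18  46 403] [315.6 211.6] [ 0.5316 -0.038   0.052 ]
[ 318  194   54   52 2041] [345.2 219.3] [ 0.5098 -0.1211  0.052 ]
[366 204  17  46 407] [375.  226.7] [ 0.4888 -0.2044  0.052 ]
[295 245  18  35 326] [303.4 262.1] [ 0.3914 -0.004   0.052 ]
[439 244  14  14 152] [445.1 250.8] [ 0.4209 -0.3989  0.052 ]
[402 250  16  16 198] [409.5 257.1] [ 0.4039 -0.2986  0.052 ]
[352 259  17  35 323] [360.2 276.3] [ 0.3521 -0.1604  0.052 ]
```

>>> apply_moves([
  [-0.5,-19,0,0,0,0,70],
  [0,0,-30,0,0,0,70],
  [0,0,-35,0,0,0,70],
  [0,0,-35,0,0,0,70],
  [0,0,-14,0,0,0,70],
  [0,0,0,0,0,0,30],
  [0,0,0,0,0,0,30],
  [0,0,0,0,0,0,30],
  [0,0,0,0,0,0,30],
  [0,0,0,0,0,0,30],
  [0,0,0,0,0,0,30],
])

```text
time_s: 22.85
tool_pos: [0.4706, -0.1038, 0.0366]
orientation: [0.749, 0.662, 0.001, 0.001]
contact_force: [0.6, 0.4, 4.7]
finger_gap: 0.497
grip_force: 29.8
```

>>> apply_moves([
  [0,0,20,0,0,0,30],
  [0,0,30,0,0,0,30],
  [15,-8,30,0,0,0,30],
  [20,-11,0,0,0,0,30],
  [20,-11,0,0,0,0,30],
  [20,-11,0,0,0,0,30],
  [20,-11,0,0,0,0,30],
  [15,-8,0,0,0,0,30],
  [10,-5,0,0,0,0,30],
  [0,0,-20,0,0,0,30],
  [0,0,-25,0,0,0,30],
  [0,0,0,0,0,0,30],
])

```text
time_s: 24.05
tool_pos: [0.587, -0.1677, 0.0649]
orientation: [0.749, 0.662, -0.002, -0.004]
contact_force: [-0.6, 0.7, -2.2]
finger_gap: 0.498
grip_force: 29.8
```

>>> apply_moves([
  [1.5,0,-4,0,0,0,30],
  [0,0,-3,0,0,0,30],
  [0,0,0,0,0,0,30],
])

```text
time_s: 24.35
tool_pos: [0.5914, -0.1686, 0.0638]
orientation: [0.749, 0.662, 0.0, 0.001]
contact_force: [0.1, -0.1, -1.2]
finger_gap: 0.498
grip_force: 29.8
```

>>> apply_moves([
  [0,0,-4,0,0,0,30],
  [0,0,-4,0,0,0,30],
  [0,0,-3,0,0,0,30],
  [0,0,-3,0,0,0,30],
  [0,0,0,0,0,0,30],
])

```text
time_s: 24.85
tool_pos: [0.5914, -0.1684, 0.0494]
orientation: [0.749, 0.662, 0.0, 0.001]
contact_force: [1.7, 0.6, -0.9]
finger_gap: 0.498
grip_force: 29.8
```

>>> apply_moves([
  [0,0,-3,0,0,0,30],
  [0,0,-3,0,0,0,30],
  [0,0,-2,0,0,0,30],
  [0,0,0,0,0,0,30],
])

```text
time_s: 25.25
tool_pos: [0.5908, -0.1681, 0.0441]
orientation: [0.749, 0.662, 0.0, -0.0]
contact_force: [-8.8, 4.6, 16.0]
finger_gap: 0.498
grip_force: 30.0
```

>>> apply_moves([
  [0,0,3,0,0,0,30],
  [0,0,0,0,0,0,70],
  [0,0,0,0,0,0,70],
  [0,0,0,0,0,0,70],
  [0,0,25,0,0,0,70],
  [0,0,40,0,0,0,70],
  [-28,0,40,0,0,0,70],
  [-28,0,0,0,0,0,70],
  [-28,0,0,0,0,0,70],
  [-28,0,0,0,0,0,70],
  [-28,0,0,0,0,0,70],
  [0,0,0,0,0,0,70],
])

```text
time_s: 26.45
tool_pos: [0.4491, -0.1688, 0.1491]
orientation: [0.75, 0.662, -0.0, 0.0]
contact_force: [0.4, -0.4, -0.6]
finger_gap: 0.699
grip_force: 0.0
```

```bash
python3 - <<'E'
from h import *
s=state();print(s['time_s'],s['tool_pos'])
snap('wrist','pics/wrist10.png');blobs('pics/wrist10.png')
snap('top','pics/top10.png');print('top');blobs('pics/top10.png')
E
```

```text
26.45 [ 0.44906858 -0.16877991  0.1490898 ]
[ 454   73   57   69 2373] [484.  108.1] [ 0.6002 -0.1015  0.052 ]
[ 448  147   56   66 2352] [477.6 182.4] [ 0.5899 -0.1669  0.052 ]
[ 297  192   53   57 2147] [323.4 222.6] [ 0.4491 -0.1853  0.052 ]
[446 219  33   8 237] [462.1 222.5] [ 0.5738 -0.2023  0.052 ]
[271 316  45  26 965] [293.1 329.5] [ 0.4057 -0.2933  0.052 ]
top
[330 180  18  16 216] [338.2 187.4] [ 0.6003 -0.1023  0.052 ]
[354 183  18  16 208] [362.6 190.8] [ 0.5904 -0.1713  0.052 ]
[356 189  23  52 418] [367.9 217.4] [ 0.5148 -0.185   0.052 ]
[ 366  202   58   58 2052] [395.5 231.2] [ 0.476  -0.2615  0.052 ]
[411 221  23  45 407] [424. 244.] [ 0.44   -0.3403  0.052 ]
[439 244  14  14 154] [445.2 250.9] [ 0.4207 -0.399   0.052 ]
[334 249  22  34 328] [344.9 265.4] [ 0.3819 -0.1184  0.052 ]
```

Tin C is at (0.450,-0.186).

>>> apply_moves([
  [1,-17,0,0,0,0,70],
  [0,0,-30,0,0,0,70],
  [0,0,-35,0,0,0,70],
  [0,0,-35,0,0,0,70],
  [0,0,-14,0,0,0,70],
  [0,0,0,0,0,0,30],
  [0,0,0,0,0,0,30],
  [0,0,0,0,0,0,30],
  [0,0,0,0,0,0,30],
  [0,0,0,0,0,0,30],
  [0,0,0,0,0,0,30],
])

```text
time_s: 27.65
tool_pos: [0.4531, -0.186, 0.0367]
orientation: [0.749, 0.662, 0.001, 0.002]
contact_force: [0.3, 0.4, 5.6]
finger_gap: 0.499
grip_force: 29.8
```

>>> apply_moves([
  [0,0,20,0,0,0,30],
  [0,0,30,0,0,0,30],
  [16,-6.5,30,0,0,0,30],
  [22,-9,0,0,0,0,30],
  [22,-9,0,0,0,0,30],
  [22,-9,0,0,0,0,30],
  [22,-9,0,0,0,0,30],
  [16,-6,0,0,0,0,30],
  [9,-3.5,0,0,0,0,30],
  [0,0,-20,0,0,0,30],
  [0,0,-25,0,0,0,30],
  [0,0,0,0,0,0,30],
])

```text
time_s: 28.85
tool_pos: [0.5785, -0.2364, 0.0652]
orientation: [0.749, 0.662, -0.002, -0.004]
contact_force: [-0.2, 0.2, -1.4]
finger_gap: 0.498
grip_force: 29.8
```

>>> apply_moves([
  [0,0,-4,0,0,0,30],
  [0,0,-3,0,0,0,30],
  [0,0,0,0,0,0,30],
])

```text
time_s: 29.15
tool_pos: [0.5813, -0.2376, 0.0639]
orientation: [0.749, 0.662, 0.0, 0.001]
contact_force: [-0.3, -0.3, -1.4]
finger_gap: 0.498
grip_force: 29.8
```

>>> apply_moves([
  [0,0,-4,0,0,0,30],
  [0,0,-4,0,0,0,30],
  [0,0,-3,0,0,0,30],
  [0,0,-3,0,0,0,30],
  [0,0,0,0,0,0,30],
])

```text
time_s: 29.65
tool_pos: [0.5806, -0.2374, 0.0481]
orientation: [0.749, 0.662, -0.0, -0.0]
contact_force: [-0.3, -0.2, -5.4]
finger_gap: 0.495
grip_force: 29.8
```

>>> apply_moves([
  [0,0,-3,0,0,0,30],
  [0,0,-3,0,0,0,30],
  [0,0,-2,0,0,0,30],
  [0,0,0,0,0,0,30],
])

```text
time_s: 30.05
tool_pos: [0.5808, -0.2377, 0.0443]
orientation: [0.749, 0.662, -0.0, 0.0]
contact_force: [-8.5, 2.9, 14.1]
finger_gap: 0.493
grip_force: 30.0
```

>>> apply_moves([
  [0,0,3,0,0,0,30],
  [0,0,0,0,0,0,70],
  [0,0,0,0,0,0,70],
  [0,0,0,0,0,0,70],
  [0,0,25,0,0,0,70],
  [0,0,40,0,0,0,70],
  [-35,-8,40,0,0,0,70],
  [-35,-8,0,0,0,0,70],
  [-35,-8,0,0,0,0,70],
  [-35,-9,0,0,0,0,70],
  [-35,-9,0,0,0,0,70],
  [0,0,0,0,0,0,70],
])

```text
time_s: 31.25
tool_pos: [0.4057, -0.2799, 0.1462]
orientation: [0.75, 0.661, -0.001, 0.0]
contact_force: [1.0, 0.7, 0.6]
finger_gap: 0.7
grip_force: 0.0
```

```bash
python3 - <<'E'
from h import *
s=state();print(s['time_s'],s['tool_pos'])
snap('wrist','pics/wrist11.png');blobs('pics/wrist11.png')
snap('top','pics/top11.png');print('top');blobs('pics/top11.png')
E
```

```text
31.25 [ 0.40568715 -0.27989154  0.14620206]
[498   0  33  12 291] [514.6   4.5] [ 0.6073 -0.1135  0.052 ]
[472   6  40  23 275] [493.6  20.6] [ 0.5784 -0.1327  0.052 ]
[492  12  20   5  65] [502.2  14. ] [ 0.5898 -0.1252  0.052 ]
[ 474   31   61   66 2483] [506.4  63. ] [ 0.585  -0.1724  0.052 ]
[ 468  101   63   66 2687] [501.7 133.6] [ 0.5723 -0.236   0.052 ]
[478 174  30   9 228] [492.4 177.7] [ 0.5607 -0.2749  0.052 ]
[337 193  12  19  63] [343.1 200.8] [ 0.424  -0.2789  0.052 ]
[ 297  201   54   51 2147] [322.9 226. ] [ 0.4049 -0.2983  0.052 ]
[471 227  30   8 223] [485.7 230.5] [ 0.5546 -0.3243  0.052 ]
top
[330 180  18  16 218] [338.2 187.4] [ 0.6004 -0.1023  0.052 ]
[354 183  18  17 214] [362.8 191. ] [ 0.5899 -0.1719  0.052 ]
[379 188  17  16 212] [386.9 195.3] [ 0.5774 -0.2398  0.052 ]
[389 250  27  44 371] [402.2 274.9] [ 0.3553 -0.2768  0.052 ]
```

>>> apply_moves([
  [0,-18.5,0,0,0,0,70],
  [0,0,-30,0,0,0,70],
  [0,0,-35,0,0,0,70],
  [0,0,-35,0,0,0,70],
  [0,0,-12,0,0,0,70],
  [0,0,0,0,0,0,30],
  [0,0,0,0,0,0,30],
  [0,0,0,0,0,0,30],
  [0,0,0,0,0,0,30],
  [0,0,0,0,0,0,30],
  [0,0,0,0,0,0,30],
])

```text
time_s: 32.45
tool_pos: [0.4094, -0.2982, 0.0359]
orientation: [0.749, 0.662, 0.0, 0.002]
contact_force: [-0.2, -0.3, 4.3]
finger_gap: 0.5
grip_force: 29.8
```

>>> apply_moves([
  [0,0,20,0,0,0,30],
  [0,0,30,0,0,0,30],
  [18,-1,30,0,0,0,30],
  [27,-1.5,0,0,0,0,30],
  [27,-1.5,0,0,0,0,30],
  [27,-1.5,0,0,0,0,30],
  [27,-1.5,0,0,0,0,30],
  [22,-1,0,0,0,0,30],
  [14,-1,0,0,0,0,30],
  [0,0,-20,0,0,0,30],
  [0,0,-25,0,0,0,30],
  [0,0,0,0,0,0,30],
])

```text
time_s: 33.65
tool_pos: [0.5681, -0.3049, 0.0637]
orientation: [0.749, 0.662, -0.001, -0.004]
contact_force: [-0.9, 0.1, -3.7]
finger_gap: 0.499
grip_force: 29.8
```

>>> apply_moves([
  [0,0,-3,0,0,0,30],
  [0,0,-2,0,0,0,30],
  [0,0,0,0,0,0,30],
])

```text
time_s: 33.95
tool_pos: [0.5708, -0.3067, 0.0654]
orientation: [0.749, 0.662, 0.0, 0.001]
contact_force: [-0.5, 0.5, -2.4]
finger_gap: 0.497
grip_force: 29.8
```

>>> apply_moves([
  [0,-0.3,-4,0,0,0,30],
  [0,0,-4,0,0,0,30],
  [0,0,-4,0,0,0,30],
  [0,0,-4,0,0,0,30],
  [0,0,0,0,0,0,30],
])

```text
time_s: 34.45
tool_pos: [0.5697, -0.3064, 0.0465]
orientation: [0.749, 0.662, -0.0, -0.001]
contact_force: [-0.1, -0.1, -4.2]
finger_gap: 0.5
grip_force: 29.8
```

>>> apply_moves([
  [0,0,-3,0,0,0,30],
  [0,0,-3,0,0,0,30],
  [0,0,-2,0,0,0,30],
  [0,0,0,0,0,0,30],
])

```text
time_s: 34.85
tool_pos: [0.5703, -0.3068, 0.0436]
orientation: [0.749, 0.662, -0.0, 0.0]
contact_force: [-8.3, 4.6, 13.4]
finger_gap: 0.489
grip_force: 30.0
```

>>> apply_moves([
  [0,0,3,0,0,0,30],
  [0,0,0,0,0,0,70],
  [0,0,0,0,0,0,70],
  [0,0,0,0,0,0,70],
  [0,0,25,0,0,0,70],
  [0,0,40,0,0,0,70],
  [-25,25,40,0,0,0,70],
  [-30,30,10,0,0,0,70],
  [-30,30,0,0,0,0,70],
  [-30,30,0,0,0,0,70],
  [0,0,0,0,0,0,70],
  [0,0,0,0,0,0,70],
])

```text
time_s: 36.05
tool_pos: [0.4571, -0.1932, 0.156]
orientation: [0.749, 0.663, 0.0, 0.001]
contact_force: [-0.0, -0.4, 0.8]
finger_gap: 0.702
grip_force: 0.0
```

```bash
python3 - <<'E'
from h import *
s=state();print(s['time_s'],s['tool_pos'])
q=snap('scene','pics/scene12.png');p=snap('top','pics/top12.png');w=snap('wrist','pics/wrist12.png');blobs('pics/top12.png');blobs('pics/wrist12.png')
a=np.zeros((600,800,3),np.uint8);a[:360,:800]=cv2.resize(q[130:330,230:480],(800,360)) if 0 else cv2.resize(q[140:320,150:550],(800,360));a[360:,:]=cv2.resize(p[95:215,190:460],(800,240))
cv2.imwrite('pics/w12c.png',a)
E
```

```text
36.05 [ 0.45711742 -0.19319413  0.15604045]
[330 180  18  16 216] [338.2 187.4] [ 0.6003 -0.1023  0.052 ]
[354 183  18  17 213] [362.8 191. ] [ 0.5899 -0.1718  0.052 ]
[371 188  25  47 450] [383.5 210.3] [ 0.5347 -0.2293  0.052 ]
[ 381  191   59   65 2251] [411.  224.4] [ 0.4949 -0.3058  0.052 ]
[426 218  24  44 407] [439.3 240.5] [ 0.4494 -0.3839  0.052 ]
[347 243  23  34 334] [358.1 259.1] [ 0.3989 -0.1555  0.052 ]
[ 440   49   55   56 1997] [470.5  76.7] [ 0.6022 -0.098   0.052 ]
[433  91  42  25 347] [454.4 107.8] [ 0.5827 -0.1253  0.052 ]
[ 428  112   64  141 4392] [461.7 184.7] [ 0.5857 -0.1941  0.052 ]
```

View pics/w12c.png

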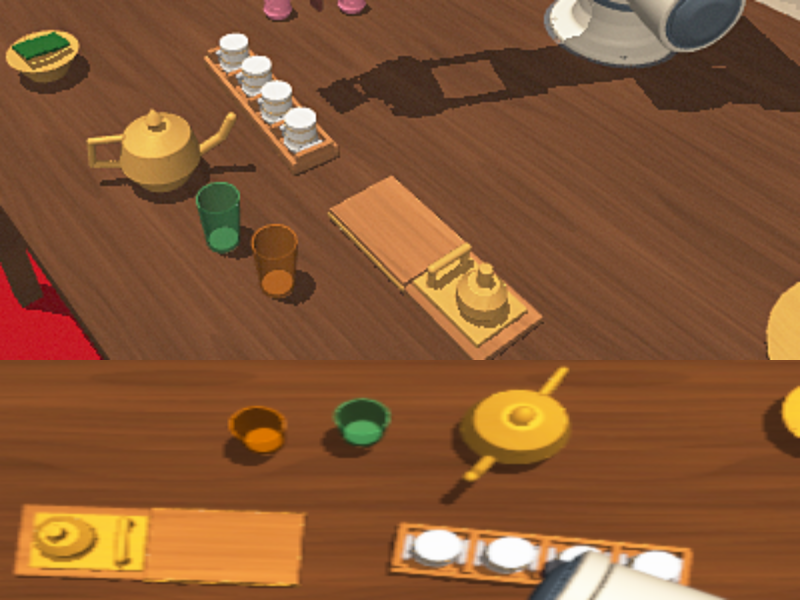

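All four tins sit level in the pockets, the pot is upright on the plate, and the glasses and teapot are untouched. To be sure they're home, I'll press each tin top lightly with closed fingertips (home means TCP at about 0.071).

>>> apply_moves([
  [28,-28,0,0,0,0,0],
  [28,-28,0,0,0,0,0],
  [28,-28,0,0,0,0,0],
  [28,-29,0,0,0,0,0],
  [0,0,-20,0,0,0,0],
  [0,0,-20,0,0,0,0],
  [0,0,-20,0,0,0,0],
  [0,0,-15,0,0,0,0],
  [0,0,-6,0,0,0,0],
  [0,0,-3,0,0,0,0],
  [0,0,-2,0,0,0,0],
  [0,0,0,0,0,0,0],
])

```text
time_s: 37.4
tool_pos: [0.5697, -0.3068, 0.0714]
orientation: [0.749, 0.662, 0.0, 0.001]
contact_force: [-1.6, -0.2, 2.4]
finger_gap: 0.006
grip_force: 1.7
```

>>> apply_moves([
  [0,0,-2,0,0,0,0],
  [0,0,-1,0,0,0,0],
  [0,0,0,0,0,0,0],
])

```text
time_s: 37.7
tool_pos: [0.5702, -0.307, 0.0714]
orientation: [0.749, 0.662, 0.001, 0.003]
contact_force: [-4.8, 2.4, 14.7]
finger_gap: 0.006
grip_force: 6.8
```

>>> apply_moves([
  [0,0,28,0,0,0,0],
  [5,35,0,0,0,0,0],
  [5,34,0,0,0,0,0],
  [0,0,0,0,0,0,0],
  [0,0,-20,0,0,0,0],
  [0,0,-4,0,0,0,0],
  [0,0,-4,0,0,0,0],
  [0,0,0,0,0,0,0],
])

```text
time_s: 38.5
tool_pos: [0.5803, -0.2379, 0.0716]
orientation: [0.749, 0.662, 0.001, 0.002]
contact_force: [-4.6, 4.6, 16.7]
finger_gap: 0.004
grip_force: 8.2
```

>>> apply_moves([
  [0,0,28,0,0,0,0],
  [5,35,0,0,0,0,0],
  [5,34,0,0,0,0,0],
  [0,0,0,0,0,0,0],
  [0,0,-20,0,0,0,0],
  [0,0,-4,0,0,0,0],
  [0,0,-4,0,0,0,0],
  [0,0,0,0,0,0,0],
])

```text
time_s: 39.3
tool_pos: [0.5899, -0.1692, 0.0715]
orientation: [0.749, 0.662, 0.001, 0.002]
contact_force: [-6.6, 3.7, 19.0]
finger_gap: 0.007
grip_force: 9.1
```

>>> apply_moves([
  [0,0,28,0,0,0,0],
  [5,35,0,0,0,0,0],
  [5,34,0,0,0,0,0],
  [0,0,0,0,0,0,0],
  [0,0,-20,0,0,0,0],
  [0,0,-4,0,0,0,0],
  [0,0,-4,0,0,0,0],
  [0,0,0,0,0,0,0],
])

```text
time_s: 40.1
tool_pos: [0.5998, -0.1005, 0.0715]
orientation: [0.749, 0.662, 0.001, 0.001]
contact_force: [-5.9, 2.3, 20.4]
finger_gap: 0.007
grip_force: 9.5
```

All four tins press solid at 0.0715, so they're home. I'll retreat and hand in.

>>> apply_moves([
  [0,0,40,0,0,0,0],
  [0,0,40,0,0,0,0],
  [-30,0,40,0,0,0,0],
  [-40,0,0,0,0,0,0],
  [0,0,0,0,0,0,0],
  [0,0,0,0,0,0,0],
  [0,0,0,0,0,0,0],
])

```text
time_s: 40.8
tool_pos: [0.5294, -0.1, 0.186]
orientation: [0.749, 0.662, -0.0, -0.0]
contact_force: [-0.0, -0.2, 0.2]
finger_gap: 0.003
grip_force: 0.0
```

```bash
python3 - <<'E'
from h import *
snap('top','pics/top13.png');blobs('pics/top13.png')
print(close_job())
E
```

```text
[ 317  150   67   58 2594] [350.8 179.6] [ 0.6228 -0.1381  0.052 ]
[378 165  18  47 421] [387.1 188.3] [ 0.5976 -0.2411  0.052 ]
[404 191  16  15 201] [411.5 197.9] [ 0.5699 -0.3096  0.052 ]
[304 209  18  35 346] [312.2 226.1] [ 0.491  -0.0285  0.052 ]
[363 224  17  35 331] [371.  240.9] [ 0.4491 -0.1924  0.052 ]
the job is handed in; nothing more can be done
None
```

The job is handed in at about 41 s of the 210 s: the plate lies flat over the pin, the sugar pot stands on it, all four white tins are snapped home in the rail, and I left the glasses and teapot alone.

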